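Bring out the finished vial carrier of a bench autosampler

ROBOT

A 6-joint arm with a two-finger parallel gripper is mounted at the origin on the work surface. World frame = base frame: x ahead of the robot, y to its left, z up, the work surface at z = 0. Lengths are in m, angles in rad, forces in N, time in s.
With the tool pointing down it reaches from about 0.35 to 0.975 m from the base axis. Payload 4.9 kg.
Tool frame: the origin (TCP) lies at the very end of the fingers, on their centre line; the grasp point (between the pads) lies 19 mm behind it (ctrl.grip_point_offset is the distance from the TCP to the grasp point, in m); z points along the fingers, y is the line along which they close (so a half turn about z gives the same grasp; the last joint's range is limited). The gripper opens to 85 mm and grips with 20 to 120 N. Pads are 22 mm wide; open, the fingers measure 114 mm over their backs; the gripper's body (76 mm by 85 mm) begins 54 mm behind the grasp point. The pads swing forward as they close: fully open they stand 13 mm farther back than shut.
Start: joints at [1.172, 0.053, 1.613, -0, 1.476, -0.119], TCP at [0.173, 0.601, 0.231] pointing down, gripper open.
Joint ranges: [-3.01, 3.01], [-1.01, 2.22], [0.06, 2.58], [-1.02, 4.17], [0.09, 2.62], [-3.14, 3.14]. Speed limits (rad/s): [2.57, 2.57, 3.14, 3.14, 3.14, 3.14].

INTERFACE

Orientations are given as a rotation vector (axis times angle).
In Python, from station import ctrl gives the robot as it stands.
- The arm moves only by the tool send_rows, never from a script. Its argument "rows" is a list of rows, each a list of 3 entries, a list of its own where there are three numbers: the finger opening in cm, from 0 to 8.54, then the shift along the tool's x, y, z in cm, then the turn about the tool's z in degrees. A call has 1 to 10 rows; each row shifts and turns the commanded pose from where the row before left it, along the tool's axes as they then stand; what a row does not reach is not made up. A row lasts 1/8 s, in which the tool goes at most 62.5 mm and 10.7 degrees, less where a joint would pass 70% of its speed; a pose out of reach is approached as far as the arm can. A call with a gripper value outside its range is refused whole. The fingers move at their own pace and stop on an object; "newtons" is the grip in N (left out, the last holds). Time passes only in rows, so rows that do not move let the fingers close. It gives the time, the measured TCP pose, the force, the opening and the grip force at its end, in the units of the state.
- ctrl.get_obs(): the state, without advancing time (a new reading comes with each control period).
- ctrl.get_image(name): name is "scene" or "top"; returns a dict with "frame" (480x640x3 uint8, red, green, blue), "range_z" (480x640 float32, m along the optical axis (not along the pixel's ray), 0 where there is no reading), "fx", "fy", "cx", "cy" (pixels), "cam_to_world" (4x4, takes a point from camera to world coordinates). Camera axes: x right, y down, z forward; pixel columns grow to the right and rows downward; lengths in m; the calibration is good to about 2 mm. A picture is of the moment at which its call begins.
- ctrl.finish_job(): hands the job in; it is judged then, once.
The state is a dict: "t": time; "q": joint angles; "dq": joint speeds; "effort": joint torques, N m; "tool_pos": TCP position; "tool_rot": TCP orientation; "contact_force": force on the tool from outside, world axes, zero at the start; "wrist_torque": the same for the moment, N m; "opening": finger opening in m; "grip_force": force on a finger pad.
Only numpy, scipy, OpenCV 4.12 (cv2) and the standard library are available. Lean on these libraries where they do the work, as an engineer would, in place of code of your own. Each camera call takes 0.05 s, during which the arm holds its last target. There are 200 camera calls.

TASK

The sampler has three sliding carriers, and only one may be out at a time. With the fingertips, first push the empty carrier that was left part-way out fully home; then hook a fingertip behind the front lip of the carrier holding the two vials and draw it out along its rail to its stop. Do not pinch the lips, do not touch or lift the vials, leave the third carrier (with the grey block) closed and everything else where it stands, and finish clear.

Things in the scene. Friction and masses are not known exactly. Their poses are not given: they have to be found in the camera images.
- vial_lip (a point): White upright lip plate at the front of the carrier that holds the two amber vials: 50 mm wide across the rail, 6 mm thick (all sizes mm), top edge 49 above the bench. Point: middle of the top edge of the lip's BACK face; its front face is 6 towards -x. Moves with the carrier. Axes: +x along the rail, inwards; -x is the way it draws out; z up. Starts fully home.
- empty_lip (a point): White upright lip plate at the front of the empty carrier: 50 mm wide across the rail, 6 mm thick (all sizes mm), top edge 49 above the bench. Point: middle of the top edge of the lip's BACK face; its front face is 6 towards -x. Moves with the carrier. Axes: +x along the rail, inwards; -x is the way it draws out; z up. This carrier starts 35 to 80 out.
- block_lip (a point): White upright lip plate at the front of the third carrier, whose pockets hold a solid grey lidded block, top 67 above the bench: 50 mm wide across the rail, 6 mm thick (all sizes mm), top edge 49 above the bench. Point: middle of the top edge of the lip's BACK face; its front face is 6 towards -x. Moves with the carrier. Axes: +x along the rail, inwards; -x is the way it draws out; z up. It is home and stays there.
- vial_carrier (a joint): How far the vial carrier is drawn out, m: 0 fully home, 0.100 at its outer stop. Slides stiffly with about 2 N of friction and stays where it is left; rigid stops at both ends. The carriers lie side by side, 75 mm apart, in any order.
- empty_carrier (a joint): How far the empty carrier is out, m: 0 home, 0.100 at its stop; same friction. On every carrier, behind the lip is an open finger space 50 mm long in +x, 54 wide, open at its sides; its floor (the carrier plate) is 16 above the bench. Then two pockets side by side, in a box 30 x 54, top 34 above the bench.
- block_carrier (a joint): How far the third carrier is out, m: 0 home; same friction.
- vial_1_mid (a point): Amber vial with black cap, 20 diameter, 43 high, standing loose in a pocket of the vial carrier, its foot 19 and its top 62 above the bench, 65 behind the lip's back face. Point half-way up.
- vial_2_mid (a point): The other vial, alike, in the pocket beside it, 25 away across the rail.
- deck: The sampler's grey base plate, 360 along the rails x 250 x 8, fixed. Origin at the bench, in the middle of the line on which the back faces of closed lips stand; +x along the rails, inwards. The plate reaches 125 in front of that line. The lanes in front of the lips are bare, 14 high at most. A white bridge, 250 wide, 125 deep, top 66 above the bench, spans the carriers, its front 107 behind that line.
- stray_vial: Bystander: a vial like the others standing on the bench in front of the deck; origin under its foot.
- reagent_bottle: Bystander: bottle, 40 diameter, 65 high, beside the deck; origin under it.
- tip_box: Bystander: pipette tip box, 80 x 55 x 55 high, on the other side of the deck; origin under it.
- tall_bottle: Bystander: 96 diameter, 210 high bottle; origin under it.
- canister: Bystander: white canister, 60 diameter, 170 high; origin under it.
- beaker: Bystander: glass beaker, 70 diameter, 85 high; origin under it.
- vial_1: The same vial as vial_1_mid, origin under its foot.
- vial_2: The same vial as vial_2_mid, origin under its foot.

How it is judged:
On the way, in this order (a step that is already met when the one before it is completed fails the run):
1. the empty carrier is pushed home while the vial carrier is still home (value of joint empty_carrier below 0.006 m and value of joint vial_carrier below 0.01 m), for 0.2 s.
2. a finger behind the lip draws the vial carrier out (value of joint vial_carrier above 0.03 m and contact force between the fingers and vial_carrier_c7 above 0.5 N), for 0.05 s.
3. the vial carrier reaches its outer stop (value of joint vial_carrier above 0.094 m), for 0.2 s.
At the end, for the whole second after the job is handed in: The vial carrier is out at its stop (at least 94 of 100 mm), the empty carrier home within 6 mm and the third within 6 mm; both vials stand upright in their pockets (within 0.25 rad), the vial carrier is at rest, and no bystander has moved more than 15 mm (value of joint vial_carrier above 0.094 m and value of joint each of empty_carrier, block_carrier below 0.006 m and velocity of joint vial_carrier below 0.01 m/s and angle between each of vial_1_mid, vial_2_mid's own z axis and vertical below 0.25 rad and z of vial_1_mid in the frame of vial_lip between -0.013 and -0.003 m and horizontal distance between each of vial_1_mid, vial_2_mid and vial_lip below 0.072 m and z of vial_2_mid in the frame of vial_lip between -0.013 and -0.003 m and distance of each of stray_vial, reagent_bottle, tip_box, tall_bottle, canister, beaker from where it was at the start of the episode below 0.015 m); the robot touches nothing.
It fails at once if the vial carrier is drawn out while the empty one is still out (over 12 mm each) (value of joint each of vial_carrier, empty_carrier above 0.012 m).
It fails at once if the third carrier is drawn out more than 8 mm (value of joint block_carrier above 0.008 m).
It fails at once if a carrier's lip is pinched, front and back at once ((contact force between the fingers and vial_carrier_c8 above 0.5 N and contact force between the fingers and vial_carrier_c7 above 0.5 N) or (contact force between the fingers and empty_carrier_c8 above 0.5 N and contact force between the fingers and empty_carrier_c7 above 0.5 N)).
It fails at once if a vial is touched by the robot, lifted or tipped (z of any of vial_1_mid, vial_2_mid in the frame of vial_lip above 0.004 m or angle between any of vial_1_mid, vial_2_mid's own z axis and vertical above 0.4 rad or contact force between any of the fingers, the arm and vial_1 above 0.3 N or contact force between any of the fingers, the arm and vial_2 above 0.3 N).
It fails at once if a bystander is moved more than 15 mm or tipped (distance of any of stray_vial, reagent_bottle, tip_box, tall_bottle, canister, beaker from where it was at the start of the episode above 0.015 m or angle between any of stray_vial, reagent_bottle, tip_box, tall_bottle, canister, beaker's own z axis and vertical above 0.3 rad).
It also fails if it takes over 48 s, if anything falls off the work surface, if the arm or the gripper's body presses on something with over 40 N, if the wrist force passes 120 N, or if a joint passes its speed limit or range.

## Working session

There is one attempt and no reset: what is moved stays moved. The work goes in short steps, Python scripts to look and compute and a tool call to move; the robot and the scene stay as the last step left them, time stands still between calls to the robot, and variables do not carry over. Pictures are saved under pics/ and viewed, at most 10 in all, crops included, and the job is handed in when it is done.

Besides the shell and the picture viewer there is one more tool, called after ">>>" by a JSON object that holds its "name" and its "arguments". send_rows: Moves the arm, as the interface text tells. Its arguments: {"type":"object","properties":{"rows":{"type":"array","items":{"type":"array"}},"newtons":{"type":"number"}},"required":["rows"]}

```bash
mkdir -p pics; ls
python3 - <<'E'
from station import ctrl
import cv2,pickle
for n in("top","scene"):
    d=ctrl.get_image(n); pickle.dump(d,open(n+".pkl","wb")); cv2.imwrite(f"pics/{n}0.png",d["frame"][:,:,::-1])
print(ctrl.get_obs())
E
```

```text
pics
{'t': 0.1, 'q': array([ 1.17196919e+00,  5.33213459e-02,  1.61416702e+00,  3.50633080e-05,
        1.47601906e+00, -1.18998783e-01]), 'dq': array([-3.29493415e-04, -1.75345849e-03, -1.68319494e-03,  8.63243699e-04,
        5.42833381e-04, -5.39932353e-06]), 'effort': array([ 2.04642021e-06, -3.94904959e+01, -3.71363211e+01, -1.43262428e-04,
        3.90848887e-03,  9.83761083e-06]), 'tool_pos': array([0.1723848 , 0.60016125, 0.23016088]), 'tool_rot': array([-4.38052590e-01, -3.11037200e+00,  2.89295728e-03]), 'contact_force': array([-0.07561988,  0.25703685, -0.1646382 ]), 'wrist_torque': array([ 0.01074346,  0.02194399, -0.02729453]), 'grip_force': 0.0, 'opening': 0.084918253904166}
```

View pics/top0.png

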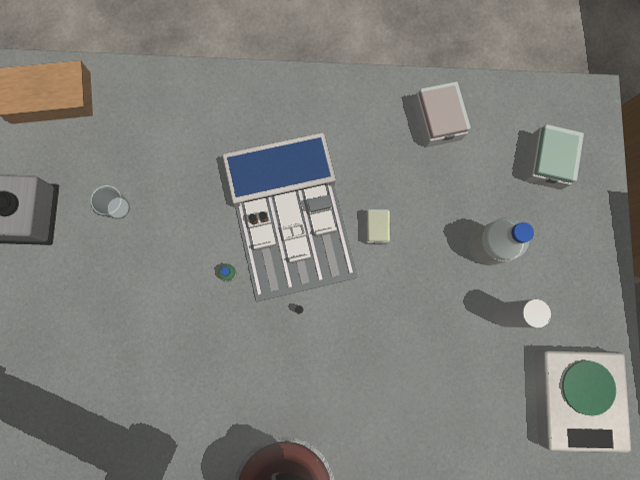

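View pics/scene0.png

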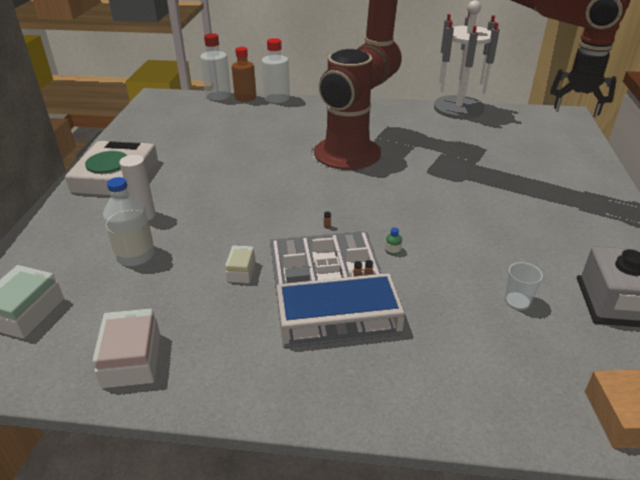

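The top view shows the deck at about (225–355, 135–300), with the rails pointing away from the robot base. Left to right, the carriers are vials (lip near 263,247), empty and part-way out (lip near 299,260), and block (lip near 323,234). The stray vial is at (297,309). I'll enlarge this area.

Run:
```python
import cv2,pickle
d=pickle.load(open("top.pkl","rb")); f=d["frame"][180:320,220:370,::-1]
cv2.imwrite("pics/c.png",cv2.resize(f,None,fx=4.25,fy=4.25,interpolation=cv2.INTER_CUBIC))
print(d["fx"],d["cx"],d["cy"],d["cam_to_world"].round(3))
```

```text
510.52181648060304 314.3239199477241 237.94138191378022 [[ 0.027 -0.986  0.163  0.377]
 [-0.999 -0.033 -0.03  -0.015]
 [ 0.035 -0.162 -0.986  1.235]
 [ 0.     0.     0.     1.   ]]
```

View pics/c.png

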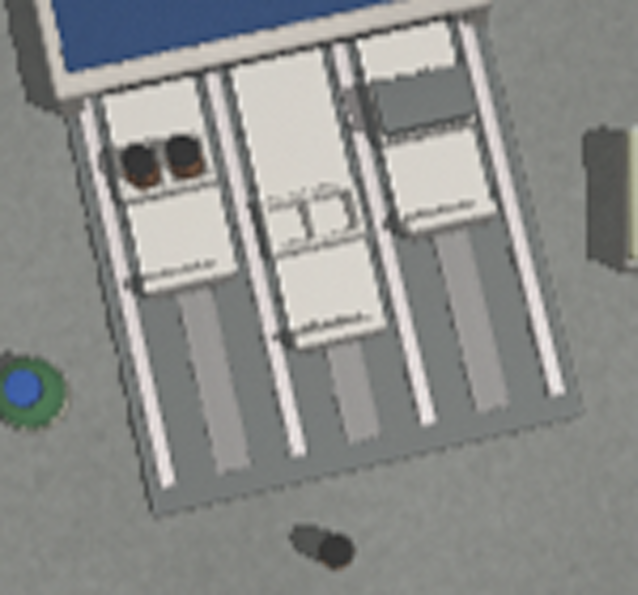

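In the 4.25× crop, the deck's front corners are at (155,515) and (583,408), and the bridge's front top corners at (58,100) and (492,8). The lip front edges are: vial (143,292)-(238,273), empty (297,348)-(386,328), block (405,234)-(496,213). The stray vial's cap is at (336,551).

```bash
cat > h.py <<'E'
import pickle,numpy as np
def px(u,v,z,d):
    r=d["cam_to_world"][:3,:3]@np.array([(u-d["cx"])/d["fx"],(v-d["cy"])/d["fy"],1]); o=d["cam_to_world"][:3,3]
    return o+r*(z-o[2])/r[2]
def crop(x,y): return x/4.25+220-.4,y/4.25+180-.4
E
python3 - <<'E'
from h import *
from scipy.optimize import least_squares
d=pickle.load(open("top.pkl","rb"))
P=lambda x,y,z:px(*crop(x,y),z,d)[:2]
W=np.array([P(155,515,.008),P(583,408,.008),P(58,100,.066),P(492,8,.066)])
L=np.array([[-.125,.125],[-.125,-.125],[.107,.125],[.107,-.125]])
R=lambda a:np.array([[np.cos(a),-np.sin(a)],[np.sin(a),np.cos(a)]])
s=least_squares(lambda p:(L@R(p[2]).T+p[:2]-W).ravel(),[.5,0,0]);p=s.x
print(p,np.degrees(p[2]),s.fun.reshape(-1,2)*1e3)
inv=lambda w:((w-p[:2])@R(p[2])*1e3).round(1)
for n,a,b in(("vial",(143,292),(238,273)),("empty",(297,348),(386,328)),("block",(405,234),(496,213))):
    print(n,inv(P(*a,.049)),inv(P(*b,.049)))
for n,a,z in(("stray",(336,551),.043),("reag",(22,388),.065),("vcap1",(141,163),.062),("vcap2",(184,156),.062)): print(n,inv(P(*a,z)),P(*a,z))
# depth check of lip tops/positions in deck frame
v,u=np.mgrid[180:320,220:370]; z=d["range_z"][180:320,220:370]
X=np.stack([(u-d["cx"])/d["fx"]*z,(v-d["cy"])/d["fy"]*z,z],-1)@d["cam_to_world"][:3,:3].T+d["cam_to_world"][:3,3]
D=np.c_[inv(X[...,:2].reshape(-1,2)),X[...,2].ravel()*1e3]
for c in(75,0,-75):
    m=(abs(D[:,1]-c)<20)&(abs(D[:,2]-49)<4)&(D[:,0]<30); print(c,m.sum(),D[m].mean(0),D[m].min(0),D[m].max(0))
E
```

```text
[ 0.57674018 -0.00533754  0.26410671] 15.13219998847541 [[-1.24725053  0.48303761]
 [-3.27946739 -1.2934825 ]
 [ 0.1405648   2.18979082]
 [ 4.38615312 -1.37934593]]
vial [ -5.8 101.5] [-7.4 48.3]
empty [-55.5  26.1] [-56. -24.]
block [ -7.3 -46.6] [ -7.4 -98.7]
stray [-167.8   30.7] [ 0.4067171  -0.01956186]
reag [-44.3 175. ] [0.48824098 0.15205701]
vcap1 [62.3 86.4] [0.61435107 0.09437544]
vcap2 [60.8 62.6] [0.61908536 0.07100136]
75 44 [-2.41136364 75.52272727 48.60481469] [-5.4        55.6        45.24391345] [ 0.9        94.7        52.50852859]
0 42 [-51.38809524   0.12619048  48.68749999] [-54.3        -19.1         45.13225622] [-48.          19.6         52.62161616]
-75 39 [ -2.86153846 -72.08974359  49.08922187] [ -5.8        -94.3         45.31613761] [  0.4        -55.4         52.60140995]
```

Deck fit: origin (0.577, -0.005), yaw 15.1°. The vial carrier is at y'=+75, the empty one at 0 (about 48 mm out) and the block at −75. I'll close the fingers, line the tool up with tool x = −rail, and approach.

>>> {"name": "send_rows", "arguments": {"rows": [[0, [0, 0, 0], -10.4], [0, [0, 0, 0], -10.4], [0, [0, 0, 0], -10.3], [0, [-1.2, -5.5, 0], 0], [0, [-1.2, -5.5, 0], 0], [0, [-1.2, -5.5, 0], 0], [0, [-1.2, -5.5, 0], 0], [0, [-1.2, -5.5, 0], 0], [0, [-1.2, -5.5, 0], 0], [0, [-1.2, -5.5, 0], 0]], "newtons": 30}}

```text
t: 1.35
tool_pos: [0.3541, 0.249, 0.2309]
tool_rot: [-0.413, 3.114, -0.0]
contact_force: [1.4, -0.6, -0.1]
opening: 0.0001
grip_force: 0.0
```

```bash
cat > s.py <<'E'
from station import ctrl
import numpy as np
from scipy.spatial.transform import Rotation as Ro
o=ctrl.get_obs(); a=.26411
R=np.array([[np.cos(a),-np.sin(a)],[np.sin(a),np.cos(a)]])
M=Ro.from_rotvec(o["tool_rot"]).as_matrix()
print("t",round(o["t"],2),"deck xy",((o["tool_pos"][:2]-[.57674,-.00534])@R*1e3).round(1),"z",(o["tool_pos"][2]*1e3).round(1),
 "toolx yaw",np.degrees(np.arctan2(M[1,0],M[0,0])).round(1),"(want -164.9) F deck",(o["contact_force"][:2]@R).round(1),o["contact_force"][2].round(1),"op",round(o["opening"],4),"tilt",M[:,2].round(3))
E
python3 s.py
```

```text
t 1.35 deck xy [-148.6  303.7] z 230.9 toolx yaw -164.9 (want -164.9) F deck [ 1.1 -1. ] -0.1 op 0.0001 tilt [ 0. -0. -1.]
```

>>> {"name": "send_rows", "arguments": {"rows": [[0, [-1.0, -5.1, 0], 0], [0, [-1.0, -5.1, 0], 0], [0, [-1.0, -5.1, 0], 0], [0, [-1.0, -5.1, 0], 0], [0, [-1.0, -5.1, 2], 0], [0, [-1.0, -4.9, 4], 0], [0, [0, 0, 5], 0], [0, [0, 0, 5], 0], [0, [0, 0, 2], 0], [0, [0, 0, 0], 0]]}}

```text
t: 2.6
tool_pos: [0.488, -0.0257, 0.0497]
tool_rot: [0.411, -3.109, -0.003]
contact_force: [-0.4, -0.6, 0.4]
opening: -0.0001
grip_force: 0.0
```

```bash
python3 s.py
python3 - <<'E'
from station import ctrl
import cv2
f=ctrl.get_image("scene")["frame"][190:350,240:440,::-1]
cv2.imwrite("pics/s1.png",cv2.resize(f,None,fx=3.5,fy=3.5,interpolation=cv2.INTER_CUBIC))
E
```

```text
t 2.6 deck xy [-91.    3.5] z 49.7 toolx yaw -164.9 (want -164.9) F deck [-0.5 -0.4] 0.4 op -0.0001 tilt [-0.005  0.001 -1.   ]
```

View pics/s1.png

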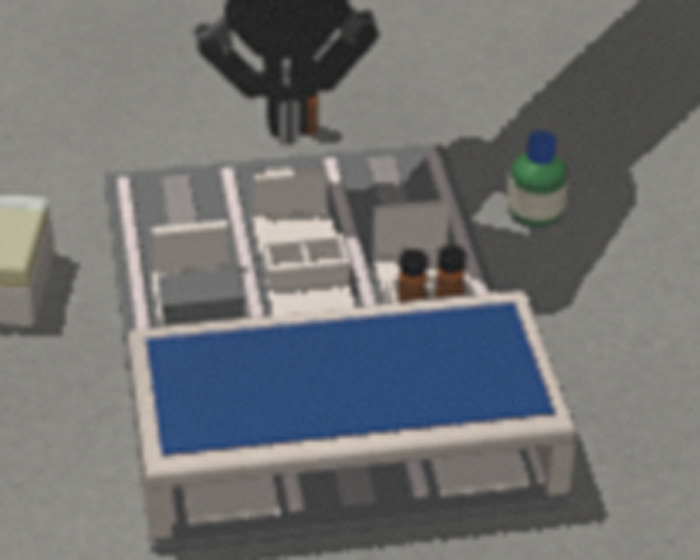

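The closed fingers (about 287,130) stand in front of the empty carrier's lip (292,185), in the middle of its lane. I'll lower and push.

>>> {"name": "send_rows", "arguments": {"rows": [[0, [0, -0.3, 1.7], 0], [0, [0, 0, 0], 0], [0, [-1.2, 0, 0], 0], [0, [-1.2, 0, 0], 0], [0, [-1, 0, 0], 0], [0, [-1, 0, 0], 0], [0, [-0.8, 0, 0], 0], [0, [-0.6, 0, 0], 0], [0, [0, 0, 0], 0], [0, [0, 0, 0], 0]]}}

```text
t: 3.9
tool_pos: [0.5471, -0.0138, 0.0352]
tool_rot: [-0.412, 3.114, 0.0]
contact_force: [0.5, -0.8, -0.1]
opening: 0.0001
grip_force: 0.0
```

```bash
python3 s.py
```

```text
t 3.9 deck xy [-30.8  -0.4] z 35.2 toolx yaw -164.9 (want -164.9) F deck [ 0.3 -1. ] -0.1 op 0.0001 tilt [ 0.  0. -1.]
```

>>> {"name": "send_rows", "arguments": {"rows": [[0, [-0.5, 0, 0], 0], [0, [-0.3, 0, 0], 0], [0, [-0.2, 0, 0], 0], [0, [-0.1, 0, 0], 0], [0, [-0.1, 0, 0], 0], [0, [-0.1, 0, 0], 0]]}}

```text
t: 4.65
tool_pos: [0.5593, -0.0105, 0.035]
tool_rot: [0.412, -3.114, -0.0]
contact_force: [-2.0, 1.4, -1.6]
opening: -0.0001
grip_force: 1.0
```

```bash
python3 s.py
```

```text
t 4.65 deck xy [-18.1  -0.4] z 35.0 toolx yaw -164.9 (want -164.9) F deck [-1.5  1.9] -1.6 op -0.0001 tilt [-0.001  0.    -1.   ]
```

>>> {"name": "send_rows", "arguments": {"rows": [[0, [-0.1, 0, 0], 0], [0, [-0.1, 0, 0], 0]]}}

```text
t: 4.9
tool_pos: [0.5606, -0.0101, 0.035]
tool_rot: [0.412, -3.112, -0.0]
contact_force: [-6.7, -0.7, 2.0]
opening: -0.0001
grip_force: 3.6
```

```bash
python3 s.py
```

```text
t 4.9 deck xy [-16.9  -0.4] z 35.0 toolx yaw -164.9 (want -164.9) F deck [-6.7  1.1] 2.0 op -0.0001 tilt [-0.003 -0.    -1.   ]
```

>>> {"name": "send_rows", "arguments": {"rows": [[0, [-0.1, 0, 0], 0], [0, [-0.1, 0, 0], 0], [0, [0, 0, 0], 0], [0, [0, 0, 0], 0]]}}

```text
t: 5.4
tool_pos: [0.5606, -0.0101, 0.035]
tool_rot: [0.412, -3.106, 0.0]
contact_force: [-13.3, -2.3, 7.5]
opening: -0.0004
grip_force: 6.6
```

```bash
python3 s.py
```

```text
t 5.4 deck xy [-16.8  -0.4] z 35.0 toolx yaw -164.9 (want -164.9) F deck [-13.4   1.2] 7.5 op -0.0004 tilt [-0.008 -0.001 -1.   ]
```

The force rises with no further motion, so the carrier is home. Next I back off, lift, and move above the finger space of the vial carrier.

>>> {"name": "send_rows", "arguments": {"rows": [[0, [1, 0, 0], 0], [0, [0.5, 0, 0], 0], [0, [0, 0, -4], 0], [0, [0, 0, -4.5], 0], [0, [-1.7, 2.5, 0], 0], [0, [-1.7, 2.5, 0], 0], [0, [-1.7, 2.5, 0], 0], [0, [0, 0, 0], 0], [0, [0, 0, 0], 0]]}}

```text
t: 6.52
tool_pos: [0.5787, 0.0719, 0.1204]
tool_rot: [-0.412, 3.114, -0.001]
contact_force: [0.1, 1.1, -0.3]
opening: 0.0
grip_force: 0.0
```

```bash
python3 s.py
python3 - <<'E'
from station import ctrl
import cv2
f=ctrl.get_image("scene")["frame"][190:350,240:440,::-1]
cv2.imwrite("pics/s2.png",cv2.resize(f,None,fx=3.5,fy=3.5,interpolation=cv2.INTER_CUBIC))
E
```

```text
t 6.53 deck xy [22.1 74. ] z 120.4 toolx yaw -164.9 (want -164.9) F deck [0.3 1. ] -0.3 op 0.0 tilt [ 0.001 -0.    -1.   ]
```

View pics/s2.png

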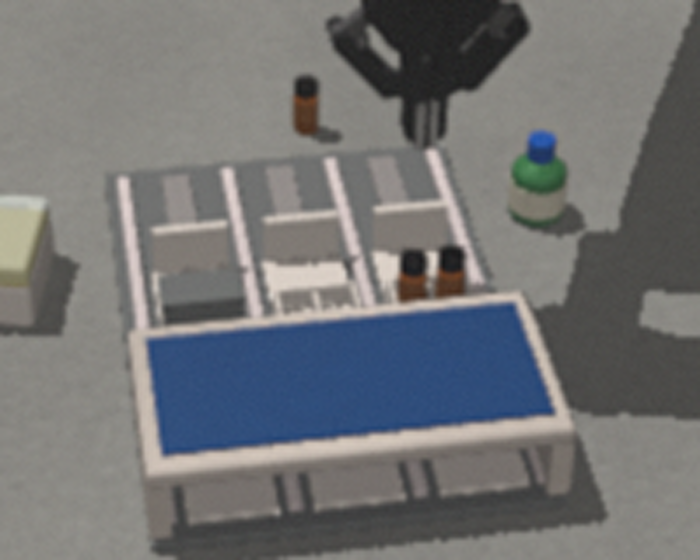

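All three lips (190,228), (298,217), (410,208) now lie on one line, so the empty carrier is home. The hand is above the vial carrier's finger space, so I'll lower it.

>>> {"name": "send_rows", "arguments": {"rows": [[0, [0, 0, 3], 0], [0, [0, 0, 2.5], 0], [0, [0, 0, 2], 0], [0, [0, 0, 1.2], 0], [0, [0, 0, 0.3], 0], [0, [0, 0, 0], 0]]}}

```text
t: 7.32
tool_pos: [0.5792, 0.0722, 0.0308]
tool_rot: [-0.412, 3.114, -0.0]
contact_force: [-0.0, 0.1, 0.1]
opening: -0.0001
grip_force: 0.0
```

```bash
python3 s.py
```

```text
t 7.33 deck xy [22.6 74.2] z 30.8 toolx yaw -164.9 (want -164.9) F deck [0.  0.1] 0.1 op -0.0001 tilt [ 0.001 -0.    -1.   ]
```

>>> {"name": "send_rows", "arguments": {"rows": [[0, [0.5, 0, 0], 0], [0, [0.4, 0, 0], 0], [0, [0.3, 0, 0], 0], [0, [0.4, 0, 0], 0], [0, [0.5, 0, 0], 0], [0, [0.5, 0, 0], 0], [0, [0.5, 0, 0], 0], [0, [0.5, 0, 0], 0], [0, [0.5, 0, 0], 0], [0, [0.4, 0, 0], 0]]}}

```text
t: 8.57
tool_pos: [0.535, 0.0604, 0.0303]
tool_rot: [-0.412, 3.114, -0.0]
contact_force: [2.4, 1.3, 1.7]
opening: -0.0
grip_force: 1.1
```

```bash
python3 s.py
python3 - <<'E'
from station import ctrl
import cv2
f=ctrl.get_image("scene")["frame"][190:350,240:440,::-1]
cv2.imwrite("pics/s3.png",cv2.resize(f,None,fx=3.5,fy=3.5,interpolation=cv2.INTER_CUBIC))
E
```

```text
t 8.57 deck xy [-23.2  74.4] z 30.3 toolx yaw -164.9 (want -164.9) F deck [2.6 0.6] 1.7 op -0.0 tilt [ 0. -0. -1.]
```

View pics/s3.png

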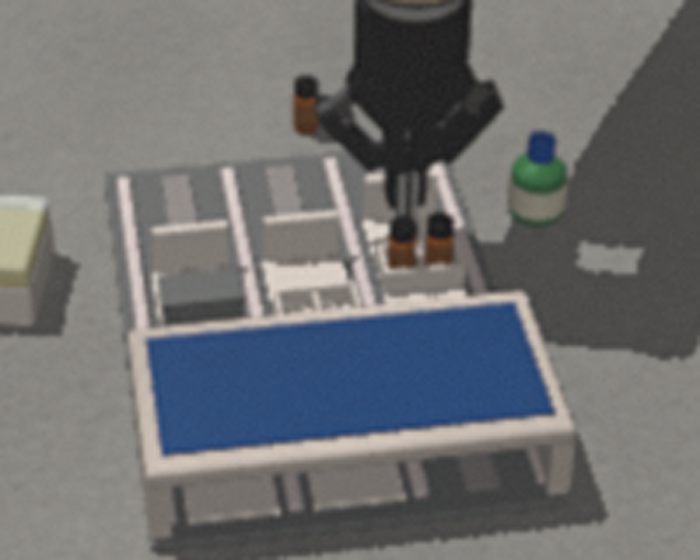

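The vial carrier is moving out, both vials upright at (402,243) and (438,240), with the finger behind the lip. I'll keep drawing.

>>> {"name": "send_rows", "arguments": {"rows": [[0, [0.5, 0, 0], 0], [0, [0.6, 0, 0], 0], [0, [0.6, 0, 0], 0], [0, [0.6, 0, 0], 0], [0, [0.6, 0, 0], 0], [0, [0.6, 0, 0], 0], [0, [0.6, 0, 0], 0], [0, [0.6, 0, 0], 0], [0, [0.5, 0, 0], 0], [0, [0.4, 0, 0], 0]]}}

```text
t: 9.88
tool_pos: [0.4807, 0.0459, 0.0302]
tool_rot: [0.412, -3.114, -0.0]
contact_force: [2.1, -0.5, -1.1]
opening: -0.0002
grip_force: 1.1
```

>>> {"name": "send_rows", "arguments": {"rows": [[0, [0.3, 0, 0], 0], [0, [0.3, 0, 0], 0], [0, [0.2, 0, 0], 0], [0, [0.1, 0, 0], 0], [0, [0, 0, 0], 0]]}}

```text
t: 10.5
tool_pos: [0.4723, 0.0437, 0.0302]
tool_rot: [0.412, -3.114, -0.0]
contact_force: [1.4, 1.4, -1.4]
opening: -0.0003
grip_force: 0.5
```

```bash
python3 s.py
```

```text
t 10.5 deck xy [-88.1  74.6] z 30.2 toolx yaw -164.9 (want -164.9) F deck [1.7 1. ] -1.4 op -0.0003 tilt [-0.001  0.    -1.   ]
```

>>> {"name": "send_rows", "arguments": {"rows": [[0, [0.1, 0, 0], 0], [0, [0.1, 0, 0], 0], [0, [0.1, 0, 0], 0], [0, [0, 0, 0], 0]]}}

```text
t: 11.0
tool_pos: [0.4716, 0.0434, 0.0305]
tool_rot: [-0.41, 3.108, 0.001]
contact_force: [9.2, 3.7, -8.2]
opening: 0.0001
grip_force: 5.0
```

```bash
python3 s.py
```

```text
t 11.0 deck xy [-88.7  74.5] z 30.5 toolx yaw -165.0 (want -164.9) F deck [9.9 1.1] -8.2 op 0.0001 tilt [ 0.006  0.001 -1.   ]
```

It's at the stop. I'll free the fingertip, lift straight up and look.

>>> {"name": "send_rows", "arguments": {"rows": [[0, [-0.6, 0, 0], 0], [0, [-0.6, 0, 0], 0], [0, [0, 0, 0], 0], [0, [0, 0, -2], 0], [0, [0, 0, -4], 0], [0, [0, 0, -5], 0], [0, [0, 0, -5], 0], [0, [0, 3, -3], 0], [0, [0, 5, 0], 0], [0, [0, 5, 0], 0]]}}

```text
t: 12.25
tool_pos: [0.447, 0.1725, 0.221]
tool_rot: [-0.41, 3.114, -0.0]
contact_force: [-0.1, -0.2, 0.2]
opening: -0.0001
grip_force: 0.0
```

>>> {"name": "send_rows", "arguments": {"rows": [[0, [0, 5, 0], 0], [0, [0, 5, 0], 0], [0, [0, 0, 0], 0], [0, [0, 0, 0], 0]]}}

```text
t: 12.75
tool_pos: [0.4212, 0.2678, 0.22]
tool_rot: [0.413, -3.114, 0.001]
contact_force: [0.6, -0.5, -0.1]
opening: -0.0002
grip_force: 0.0
```

```bash
python3 s.py
python3 - <<'E'
from h import *
from station import ctrl
import cv2
d=ctrl.get_image("top"); f=d["frame"][180:320,220:370,::-1]
cv2.imwrite("pics/c2.png",cv2.resize(f,None,fx=4.25,fy=4.25,interpolation=cv2.INTER_CUBIC))
p=np.array([.57674,-.00534]);a=.26411;R=np.array([[np.cos(a),-np.sin(a)],[np.sin(a),np.cos(a)]])
v,u=np.mgrid[180:320,220:370]; z=d["range_z"][180:320,220:370]
X=np.stack([(u-d["cx"])/d["fx"]*z,(v-d["cy"])/d["fy"]*z,z],-1)@d["cam_to_world"][:3,:3].T+d["cam_to_world"][:3,3]
D=np.c_[(X[...,:2].reshape(-1,2)-p)@R*1e3,X[...,2].ravel()*1e3]
for c in(75,0,-75):
    m=(abs(D[:,1]-c)<20)&(abs(D[:,2]-49)<4)&(D[:,0]<(-70 if c>0 else 30)); print(c,m.sum(),D[m].mean(0).round(1))
E
```

```text
t 12.75 deck xy [-78.9 304.3] z 220.0 toolx yaw -164.9 (want -164.9) F deck [ 0.4 -0.7] -0.1 op -0.0002 tilt [-0.    -0.001 -1.   ]
75 38 [-102.3   74.6   48.6]
0 43 [-2.6  0.1 48.7]
-75 44 [ -2.9 -75.8  48.6]
```

View pics/c2.png

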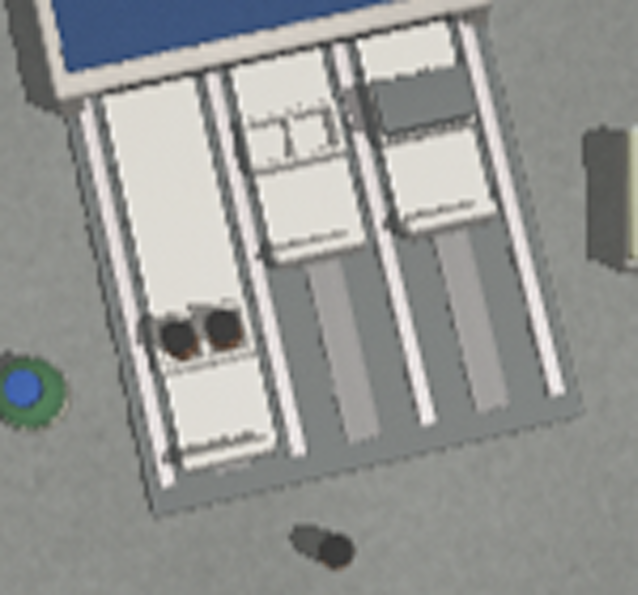

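The vial carrier is about 100 mm out with both vials upright at (180,338) and (224,327). The empty and block carriers are home, and the stray vial (336,551) and bottle (22,388) have not moved. The arm is clear, so I'll hand in.

```bash
python3 -c "
from station import ctrl
print(ctrl.finish_job())"
```

```text
the job is handed in; nothing more can be done
None
```

I handed the job in at about 12.8 s: the empty carrier is home, the vial carrier is out at its stop (about 100 mm) with both vials upright, the block carrier is still closed, and the arm is clear; no verdict was returned.

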